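# Line up the spare toy wheels by size on the sorting board

## Task

On this toy-repair bench, line the four loose toy wheels up on the sorting board in order of size, one lying flat on the middle of each mark, hub side up: the smallest on the mark next to the red end block, then steadily larger to the largest at the grey end. Do not disturb the green half-mended gearbox, and leave all wheels released and at rest.

Things in the scene. Friction and masses are not known exactly. Their poses are not given: they have to be found in the camera images.
- wheel_yellow: loose toy wheel, the smallest of the four: a black rubber tyre with a yellow hub disc on its upper face, lying flat on the bench, 24 mm in diameter and 14 mm high. Origin at the centre of its underside, z up along its axle. Plain round side, can be gripped across the diameter in any direction
- wheel_blue: loose toy wheel, the second smallest of the four: a black rubber tyre with a blue hub disc on its upper face, lying flat on the bench, 34 mm in diameter and 18 mm high. Origin at the centre of its underside, z up along its axle. Plain round side, can be gripped across the diameter in any direction
- wheel_white: loose toy wheel, the second largest of the four: a black rubber tyre with a white hub disc on its upper face, lying flat on the bench, 44 mm in diameter and 22 mm high. Origin at the centre of its underside, z up along its axle. Plain round side, can be gripped across the diameter in any direction
- wheel_orange: loose toy wheel, the largest of the four: a black rubber tyre with an orange hub disc on its upper face, lying flat on the bench, 54 mm in diameter and 26 mm high. Origin at the centre of its underside, z up along its axle. Plain round side, can be gripped across the diameter in any direction
- mark_a: flat printed target (white disc 62 mm across with a dark 40 mm disc and a white 18 mm centre dot), one of four alike in a straight row, 80 mm apart, on a fixed wooden sorting board 390 x 90 mm and 12 mm thick; an end mark of the row, beside mark_b. Origin at the disc's centre on the board's top face (12 mm above the bench), the row runs along its x axis, from mark_a to mark_d along +x
- mark_b: flat printed target (white disc 62 mm across with a dark 40 mm disc and a white 18 mm centre dot), one of four alike in a straight row, 80 mm apart, on a fixed wooden sorting board 390 x 90 mm and 12 mm thick; between mark_a and mark_c. Origin at the disc's centre on the board's top face (12 mm above the bench)
- mark_c: flat printed target (white disc 62 mm across with a dark 40 mm disc and a white 18 mm centre dot), one of four alike in a straight row, 80 mm apart, on a fixed wooden sorting board 390 x 90 mm and 12 mm thick; between mark_b and mark_d. Origin at the disc's centre on the board's top face (12 mm above the bench)
- mark_d: flat printed target (white disc 62 mm across with a dark 40 mm disc and a white 18 mm centre dot), one of four alike in a straight row, 80 mm apart, on a fixed wooden sorting board 390 x 90 mm and 12 mm thick; the other end mark of the row, beside mark_c. Origin at the disc's centre on the board's top face (12 mm above the bench)
- red_end: fixed red end block, 16 mm along the row, 70 mm across it and 10 mm high, on the board 62 mm from the centre of the nearest mark; it shows which end of the row is for the smallest wheel and may be at either the mark_a or the mark_d end. A grey block of the same size stands at the other end. Origin at the centre of its underside
- gearbox: loose half-mended toy gearbox standing among the wheels: a green plastic block 42 x 30 mm and 20 mm high with a brass gear on top (26 mm high in all) and a thin steel axle 40 mm long through it. To be left where it is. Origin at the centre of its underside, x along the 42 mm side
Things that resemble listed ones, but are neither listed nor needed, are in the scene too. Leave any pink look-alike of the wheel_blue alone.

How it is judged:
At the end, for the whole second after the job is handed in: Counting from the red end block, the marks carry the 24, 34, 44 and 54 mm wheels in that order; each wheel's centre is within 12 mm of its mark's centre, its underside within 5 mm of the board's top, hub side up and flat within 0.15 rad, and at rest (under 0.02 m/s) (((horizontal distance between red_end and mark_a below 0.1 m and horizontal distance between wheel_yellow and mark_a below 0.012 m and z of wheel_yellow in the frame of mark_a below 0.005 m and horizontal distance between wheel_blue and mark_b below 0.012 m and z of wheel_blue in the frame of mark_b below 0.005 m and horizontal distance between wheel_white and mark_c below 0.012 m and z of wheel_white in the frame of mark_c below 0.005 m and horizontal distance between wheel_orange and mark_d below 0.012 m and z of wheel_orange in the frame of mark_d below 0.005 m) or (horizontal distance between red_end and mark_d below 0.1 m and horizontal distance between wheel_yellow and mark_d below 0.012 m and z of wheel_yellow in the frame of mark_d below 0.005 m and horizontal distance between wheel_blue and mark_c below 0.012 m and z of wheel_blue in the frame of mark_c below 0.005 m and horizontal distance between wheel_white and mark_b below 0.012 m and z of wheel_white in the frame of mark_b below 0.005 m and horizontal distance between wheel_orange and mark_a below 0.012 m and z of wheel_orange in the frame of mark_a below 0.005 m)) and angle between each of wheel_yellow, wheel_blue, wheel_white, wheel_orange's own z axis and vertical below 0.15 rad and linear speed of each of wheel_yellow, wheel_blue, wheel_white, wheel_orange below 0.02 m/s); the robot touches nothing.
It fails at once if the gearbox is pushed more than 15 mm from where it stood or tipped by more than 0.35 rad (distance of gearbox from where it was at the start of the episode above 0.015 m or angle between gearbox's own z axis and vertical above 0.35 rad).
It also fails if it takes over 96 s, if anything falls off the work surface, if the arm or the gripper's body presses on something with over 40 N, if the wrist force passes 120 N, or if a joint passes its speed limit or range.

## Robot

A 7-joint arm with a two-finger parallel gripper is mounted at the origin on the work surface. World frame = base frame: x ahead of the robot, y to its left, z up, the work surface at z = 0. Lengths are in m, angles in rad, forces in N, time in s.
With the tool pointing down it reaches from about 0.425 to 0.8 m from the base axis. Payload 8.3 kg.
Tool frame: the origin (TCP) lies on the centre line of the jaws, within the pads' length; the fingertips stand 14 mm ahead of it and the grasp point (between the pads) lies 5 mm behind it; z points along the fingers, y is the direction in which the jaws open and shut (so a half turn about z gives the same grasp; the last joint's range is limited). The gripper opens to 85 mm and grips with 20 to 120 N. Pads are 22 mm wide; open, the fingers measure 114 mm over their backs; the gripper's body (76 mm by 85 mm) begins 54 mm behind the grasp point. The pads swing forward as they close: fully open they stand 13 mm farther back than shut.
Start: joints at [1.124, 0.383, 0.016, 1.37, -0.006, 1.388, -0.046], TCP at [0.234, -0.579, 0.245] pointing down, gripper open.
Joint ranges: [-2.95, 2.95], [-0.25, 2.06], [-1.52, 1.56], [0.18, 2.33], [-1.44, 4.58], [0.02, 2.06], [-3.01, 3.01]. Speed limits (rad/s): [2.39, 2.39, 3.01, 3.01, 3.14, 3.14, 3.14].

## Interface

Orientations are given as a rotation vector (axis times angle).
In Python, from bench import env gives the robot as it stands.
- The arm moves only by the tool send_rows, never from a script. Its argument "plan" is a list of rows, each a list of 7 numbers: the shift along the tool's x, y, z in m, then the turn, a rotation vector about the tool's x, y, z in degrees, then the finger opening in m, from 0 to 0.0854. In form: [[tx, ty, tz, rx, ry, rz, hand], ...]. A call has 1 to 20 rows; each row shifts and turns the commanded pose from where the row before left it, along the tool's axes as they then stand; what a row does not reach is not made up. A row lasts 1/12 s, in which the tool goes at most 41.7 mm and 7.16 degrees, less where a joint would pass 70% of its speed; a pose out of reach is approached as far as the arm can. A call with a gripper value outside its range is refused whole. The fingers move at their own pace and stop on an object; "squeeze" is the grip in N (left out, the last holds). Time passes only in rows, so rows that do not move let the fingers close. It gives the time, the measured TCP pose, the force and the opening at its end, in the units of the state.
- env.get_obs(): the state, without advancing time (a new reading comes with each control period).
- env.grab_frame(name): name is "side" or "top"; returns a dict with "color" (420x560x3 uint8, blue, green, red), "z_map" (420x560 float32, m along the optical axis (not along the pixel's ray), 0 where there is no reading), "mtx" (3x3 intrinsics, pixels), "distortion" ([k1, k2, p1, p2, k3] as OpenCV has them; the pictures are not rectified), "R" (3x3) and "t" (3): a world point X has camera coordinates R X + t. Camera axes: x right, y down, z forward; pixel columns grow to the right and rows downward; lengths in m; the calibration is good to about 2 mm. A picture is of the moment at which its call begins.
- env.finish_job(): hands the job in, once; it reports no verdict.
The state is a dict: "clock": time; "q": joint angles; "joint_velocities": joint speeds; "joint_efforts": joint torques, N m; "ee_pos": TCP position; "orientation": TCP orientation; "contact_force": force on the tool from outside, world axes, zero at the start; "moment": the same for the moment, N m; "width": finger opening in m.
Only numpy, scipy, OpenCV 4.12 (cv2) and the standard library are available. Lean on these libraries where they do the work, as an engineer would, in place of code of your own. Each camera call takes 0.05 s, during which the arm holds its last target.

## Working session

There is one attempt and no reset: what is moved stays moved. The work goes in short steps, Python scripts to look and compute and a tool call to move; the robot and the scene stay as the last step left them, time stands still between calls to the robot, and variables do not carry over. Pictures are saved under pics/ and viewed, and the job is handed in when it is done.

Besides the shell and the picture viewer there is one more tool, called after "Request:" by a JSON object that holds its "api" and its "payload", one argument or row to a line. send_rows: Moves the arm, as the interface text tells. Its arguments: {"type":"object","properties":{"plan":{"type":"array","items":{"type":"array","items":{"type":"number"}}},"squeeze":{"type":"number"}},"required":["plan"]}

```bash
ls; mkdir -p pics; python3 - <<'E'
from bench import env
import cv2,pickle
o=env.get_obs();print({k:o[k] for k in('clock','q','ee_pos','orientation','width')})
for n in("top","side"):
    f=env.grab_frame(n);pickle.dump(f,open(f'{n}0.pkl','wb'));cv2.imwrite(f'pics/{n}0.png',f['color']);print(f['mtx'],f['distortion'],f['R'],f['t'])
E
```

```text
pics
{'clock': 0.0, 'q': array([ 1.12409421,  0.38426483,  0.01636536,  1.37116345, -0.00628077,
        1.38818465, -0.04648439]), 'ee_pos': array([ 0.23388515, -0.5790772 ,  0.24425794]), 'orientation': array([-3.08200807e+00, -5.98954504e-01,  6.70530021e-04]), 'width': 0.08566532012207968}
[[413.59260066   0.         279.10938205]
 [  0.         413.59260066 209.45467035]
 [  0.           0.           1.        ]] [-0.04664365  0.          0.          0.          0.        ] [[ 0.012441   -0.99976854 -0.01755253]
 [-0.98905493 -0.00972288 -0.14722706]
 [ 0.14702232  0.01919207 -0.98894697]] [-0.03689471  0.5493891   0.75991864]
[[509.85644608   0.         273.80203211]
 [  0.         509.85644608 208.33108212]
 [  0.           0.           1.        ]] [0.04748691 0.         0.         0.         0.        ] [[ 0.98965202 -0.14245214 -0.01721227]
 [-0.09651912 -0.57213331 -0.8144615 ]
 [ 0.10617407  0.80769479 -0.57996224]] [-0.55362943  0.06852281  1.00092447]
```

View pics/top0.png

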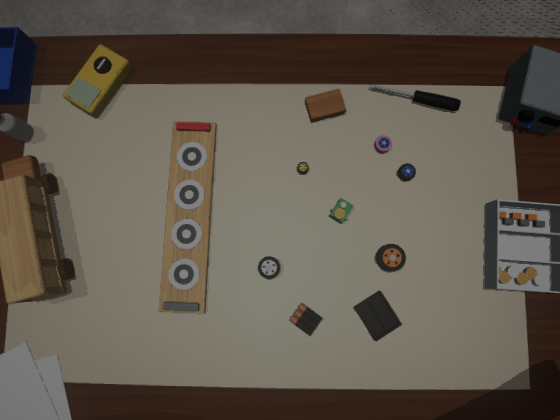

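View pics/side0.png

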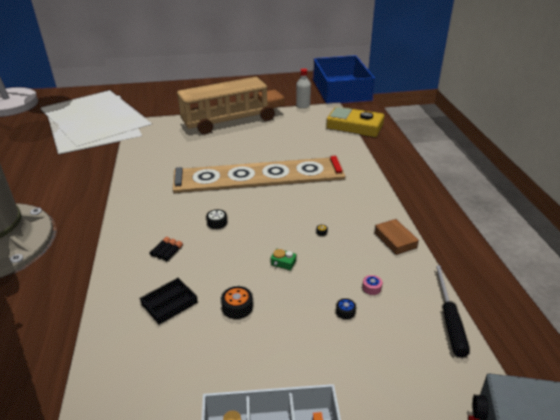

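```bash
cat > h.py <<'E'
import cv2,numpy as np
def ray(f,px,z):
    px=np.array(px,float).reshape(-1,1,2)
    u=cv2.undistortPoints(px,f['mtx'],np.array(f['distortion'])).reshape(-1,2)
    d=np.c_[u,np.ones(len(u))]@f['R']; c=-f['R'].T@f['t']
    return c+d*((z-c[2])/d[:,2])[:,None]
def proj(f,X):
    X=np.array(X,float).reshape(-1,3)
    r,_=cv2.Rodrigues(f['R']); return cv2.projectPoints(X,r,np.array(f['t'],float),f['mtx'],np.array(f['distortion']))[0].reshape(-1,2)
E
python3 - <<'E'
import pickle,cv2,numpy as np
f=pickle.load(open('top0.pkl','rb'))['color']
def c(x,y,r,s=300):return cv2.resize(f[y-r:y+r,x-r:x+r],(s,s),interpolation=cv2.INTER_CUBIC)
a=np.hstack([c(303,168,18,260),c(395,158,30,260),c(269,268,18,260)])
b=np.hstack([c(391,258,25,260),c(341,210,20,260),c(188,130,30,260)])
cv2.imwrite('pics/crop0.png',np.clip(np.vstack([a,b])*1.6,0,255).astype('uint8'))
E
```

```text
(no output)
```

View pics/crop0.png

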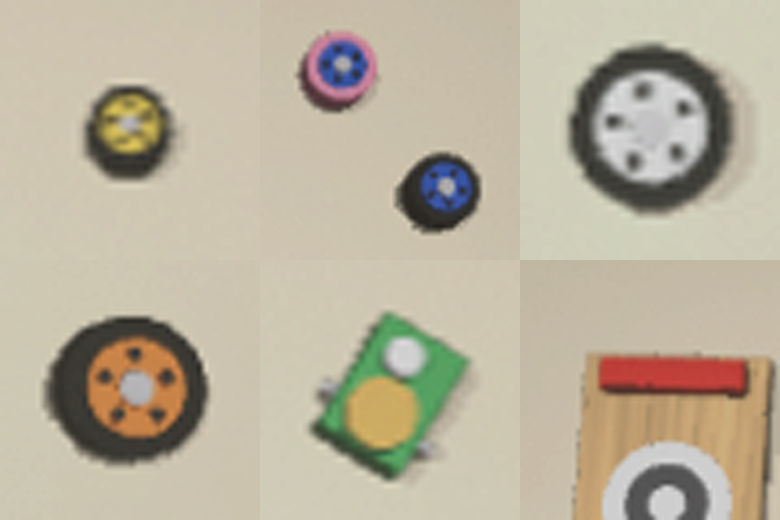

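Candidates for wheel_blue in the top view are (407,172), with a black tyre and blue hub, and (383,144), with a pink tyre. The listing asks for black rubber, so it is the one at (407,172), and the crop confirms it. The others are yellow at (303,168), white at (269,268), orange at (391,258) and the gearbox at (341,210). The red block is at the top (+x) end of the board, at (193,127).

```bash
cat >> h.py <<'E'
HS={'yellow':((20,90,60),(35,255,255),.014),'blue':((105,120,50),(125,255,255),.018),'orange':((5,140,70),(17,255,255),.026),'white':((0,0,110),(180,60,255),.022)}
def hub(f,name,guess,rad=.03):
    lo,hi,z=HS[name]; hsv=cv2.cvtColor(f['color'],cv2.COLOR_BGR2HSV)
    g=proj(f,[guess[0],guess[1],z])[0]; e=proj(f,[guess[0],guess[1]+rad,z])[0]; r=np.linalg.norm(e-g)
    m=cv2.inRange(hsv,lo,hi); k=np.zeros_like(m); cv2.circle(k,tuple(int(v) for v in g.round()),int(r),255,-1); m&=k
    m=cv2.morphologyEx(m,cv2.MORPH_CLOSE,np.ones((5,5)))
    n,l,s,c=cv2.connectedComponentsWithStats(m); 
    d=[(s[i,4]) for i in range(1,n)]; i=1+int(np.argmax(d))
    cs,_=cv2.findContours((l==i).astype('uint8'),cv2.RETR_EXTERNAL,cv2.CHAIN_APPROX_NONE)
    h=cv2.convexHull(max(cs,key=cv2.contourArea)); M=cv2.moments(h)
    return np.array([M['m10']/M['m00'],M['m01']/M['m00']]),s[i,4]
E
python3 - <<'E'
from h import *
import pickle
T=pickle.load(open('top0.pkl','rb'));S=pickle.load(open('side0.pkl','rb'))
P={'yellow':(303,167),'blue':(407,172),'orange':(391,258),'white':(269,267)}
for n,p in P.items():
    z=HS[n][2]; g=ray(T,p,z)[0]
    for nm,F in(('top',T),('side',S)):
        r=.012 if n=='white' else .022
        c,a=hub(F,n,g,r); print(n,nm,c.round(1),a,ray(F,c,z)[0].round(4))
mp=[(191.5,156),(189,195),(186,234),(183,274)]
sp=[(310,168),(276,170.5),(241,173),(206,176)]
for nm,F,pp in(('top',T,mp),('side',S,sp)):
    g=cv2.cvtColor(F['color'],cv2.COLOR_BGR2HSV)
    for p in pp:
        w=12 if nm=='top' else 10
        x,y=int(p[0]),int(p[1]); h=int(w) if nm=='top' else 6
        m=np.zeros(g.shape[:2],'uint8'); sub=g[y-h:y+h+1,x-w:x+w+1]
        m[y-h:y+h+1,x-w:x+w+1]=((sub[...,2]<115)&(sub[...,1]<70))*255
        cs,_=cv2.findContours(m,cv2.RETR_EXTERNAL,cv2.CHAIN_APPROX_NONE); c=max(cs,key=cv2.contourArea);M=cv2.moments(c)
        q=(M['m10']/M['m00'],M['m01']/M['m00']);print(nm,np.round(q,1),cv2.contourArea(c),ray(F,q,.012)[0].round(4))
gb=ray(T,[(341,210)],.02)[0];print('gear',gb, ray(T,[(383,144)],.018),'red',ray(T,[(193,127)],.022))
E
```

```text
yellow top [302.8 166.6] 59 [ 0.6421 -0.0773  0.014 ]
yellow side [321.5 227.6] 50 [ 0.6435 -0.0747  0.014 ]
blue top [407.6 170.8] 99 [ 0.6344 -0.2885  0.018 ]
blue side [345.5 304.7] 147 [ 0.6359 -0.2857  0.018 ]
orange top [391.9 257.1] 238 [ 0.4608 -0.25    0.026 ]
orange side [234.  296.8] 215 [ 0.4586 -0.2474  0.026 ]
white top [269.1 266.9] 105 [ 0.4395 -0.0124  0.022 ]
white side [215. 216.] 29 [ 0.4387 -0.0125  0.022 ]
top [191.4 155.9] 280.0 [0.6636 0.1516 0.012 ]
top [188.7 194.2] 284.5 [0.5834 0.1536 0.012 ]
top [186.  233.5] 302.0 [0.5036 0.1555 0.012 ]
top [183.3 273.9] 315.0 [0.4235 0.1573 0.012 ]
side [309.7 168. ] 31.5 [0.6665 0.1545 0.012 ]
side [275.3 170.4] 78.0 [0.5858 0.1578 0.012 ]
side [241. 173.] 74.5 [0.5061 0.1597 0.012 ]
side [205.9 175.7] 78.5 [0.4256 0.1614 0.012 ]
gear [ 0.55290351 -0.15301125  0.02      ] [[ 0.68994987 -0.24029477  0.018     ]] red [[0.72216777 0.14881404 0.022     ]]
```

Request:
{"api": "send_rows", "payload": {
  "plan": [
    [0, 0, 0, 0, 0, 5.5, 0.085],
    [0, 0, 0, 0, 0, 5.5, 0.085],
    [0, 0, 0, 0, 0, 5.5, 0.085],
    [0, 0, 0, 0, 0, 5.5, 0.085],
    [0.0188, -0.0275, 0, 0, 0, 0, 0.085],
    [0.0188, -0.0275, 0, 0, 0, 0, 0.085],
    [0.0188, -0.0275, 0, 0, 0, 0, 0.085],
    [0.0188, -0.0275, 0, 0, 0, 0, 0.085],
    [0.0188, -0.0275, 0, 0, 0, 0, 0.085],
    [0.0188, -0.0275, 0, 0, 0, 0, 0.085],
    [0.0188, -0.0275, 0, 0, 0, 0, 0.085],
    [0.0188, -0.0275, 0, 0, 0, 0, 0.085],
    [0.0188, -0.0275, 0, 0, 0, 0, 0.085],
    [0.0188, -0.0275, 0, 0, 0, 0, 0.085],
    [0.0188, -0.0275, 0, 0, 0, 0, 0.085],
    [0.0188, -0.0275, 0, 0, 0, 0, 0.085],
    [0, 0, 0, 0, 0, 0, 0.085],
    [0, 0, 0, 0, 0, 0, 0.085],
    [0, 0, 0, 0, 0, 0, 0.085]
  ],
  "squeeze": 40
}}

```text
clock: 1.68
ee_pos: [0.4593, -0.2499, 0.245]
orientation: [3.142, -0.0, -0.001]
contact_force: [0.3, 0.0, 0.0]
width: 0.0846
```

Request:
{"api": "send_rows", "payload": {
  "plan": [
    [0.0005, 0.001, 0.03, 0, 0, 0, 0.085],
    [0, 0, 0.03, 0, 0, 0, 0.085],
    [0, 0, 0.03, 0, 0, 0, 0.085],
    [0, 0, 0.03, 0, 0, 0, 0.085],
    [0, 0, 0.03, 0, 0, 0, 0.085],
    [0, 0, 0.025, 0, 0, 0, 0.085],
    [0, 0, 0.02, 0, 0, 0, 0.085],
    [0, 0, 0.015, 0, 0, 0, 0.085],
    [0, 0, 0.01, 0, 0, 0, 0.085],
    [0, 0, 0.007, 0, 0, 0, 0.085],
    [0, 0, 0, 0, 0, 0, 0.085],
    [0, 0, 0, 0, 0, 0, 0.05],
    [0, 0, 0, 0, 0, 0, 0.045],
    [0, 0, 0, 0, 0, 0, 0.045],
    [0, 0, 0, 0, 0, 0, 0.045],
    [0, 0, 0, 0, 0, 0, 0.045],
    [0, 0, 0, 0, 0, 0, 0.045],
    [0, 0, 0, 0, 0, 0, 0.045]
  ],
  "squeeze": 40
}}

```text
clock: 3.18
ee_pos: [0.4611, -0.2511, 0.0198]
orientation: [3.14, -0.0, 0.003]
contact_force: [-1.9, -0.2, 6.1]
width: 0.0526
```

Request:
{"api": "send_rows", "payload": {
  "plan": [
    [0, 0, -0.01, 0, 0, 0, 0.045],
    [0, 0, -0.02, 0, 0, 0, 0.045],
    [0, 0, -0.03, 0, 0, 0, 0.045],
    [0, 0, -0.03, 0, 0, 0, 0.045],
    [0, 0, -0.03, 0, 0, 0, 0.045],
    [0, 0, 0, 0, 0, 0, 0.045]
  ]
}}

```text
clock: 3.68
ee_pos: [0.4635, -0.2519, 0.1457]
orientation: [3.137, 0.0, 0.015]
contact_force: [1.3, -0.5, -0.2]
width: 0.0522
```

```bash
python3 - <<'E'
from bench import env
import cv2,pickle,numpy as np
print(env.get_obs()['contact_force'].round(1))
f=env.grab_frame("side");g=env.grab_frame("top")
cv2.imwrite('pics/s1.png',cv2.resize(f['color'][130:400,100:400],(600,540)))
cv2.imwrite('pics/t1.png',g['color'])
E
```

```text
[ 1.3 -0.5 -0.2]
```

View pics/s1.png

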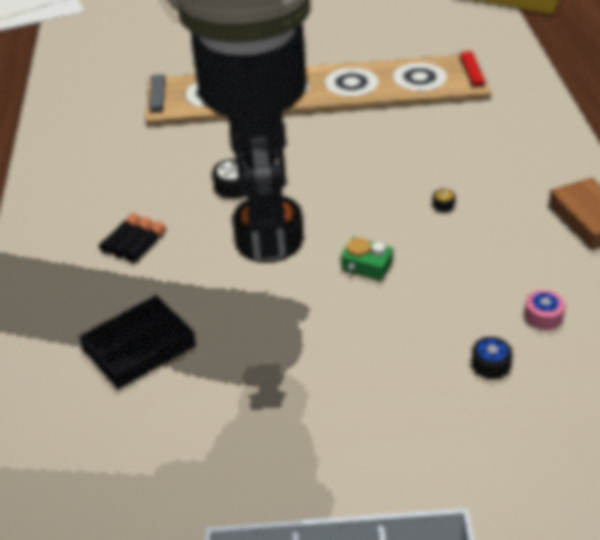

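The orange wheel is gripped and level, at crop (268,225). Next I carry it to the mark at the grey end.

Request:
{"api": "send_rows", "payload": {
  "plan": [
    [-0.003, -0.034, 0, 0, 0, 0, 0.045],
    [-0.003, -0.034, 0, 0, 0, 0, 0.045],
    [-0.003, -0.034, 0, 0, 0, 0, 0.045],
    [-0.003, -0.034, 0, 0, 0, 0, 0.045],
    [-0.003, -0.034, 0, 0, 0, 0, 0.045],
    [-0.003, -0.034, 0, 0, 0, 0, 0.045],
    [-0.003, -0.034, 0, 0, 0, 0, 0.045],
    [-0.003, -0.034, 0, 0, 0, 0, 0.045],
    [-0.003, -0.034, 0, 0, 0, 0, 0.045],
    [-0.003, -0.034, 0, 0, 0, 0, 0.045],
    [-0.003, -0.034, 0, 0, 0, 0, 0.045],
    [-0.003, -0.034, 0, 0, 0, 0, 0.045],
    [0, 0, 0, 0, 0, 0, 0.045],
    [0, 0, 0, 0, 0, 0, 0.045],
    [0, 0, 0, 0, 0, 0, 0.045]
  ]
}}

```text
clock: 5.03
ee_pos: [0.4237, 0.1569, 0.1376]
orientation: [3.141, 0.001, -0.003]
contact_force: [0.3, -0.1, -0.7]
width: 0.0527
```

Request:
{"api": "send_rows", "payload": {
  "plan": [
    [0.001, -0.0025, 0.025, 0, 0, 0, 0.045],
    [0, 0, 0.025, 0, 0, 0, 0.045],
    [0, 0, 0.02, 0, 0, 0, 0.045],
    [0, 0, 0.015, 0, 0, 0, 0.045],
    [0, 0, 0.01, 0, 0, 0, 0.045],
    [0, 0, 0.006, 0, 0, 0, 0.045],
    [0, 0, 0.003, 0, 0, 0, 0.045],
    [0, 0, 0, 0, 0, 0, 0.045],
    [0, 0, 0, 0, 0, 0, 0.045],
    [0, 0, 0, 0, 0, 0, 0.045]
  ]
}}

```text
clock: 5.87
ee_pos: [0.4259, 0.1601, 0.0352]
orientation: [-3.141, 0.0, -0.002]
contact_force: [0.3, -0.4, -0.9]
width: 0.0525
```

Request:
{"api": "send_rows", "payload": {
  "plan": [
    [0, 0, 0.002, 0, 0, 0, 0.045],
    [0, 0, 0.002, 0, 0, 0, 0.045],
    [0, 0, 0, 0, 0, 0, 0.045],
    [0, 0, 0, 0, 0, 0, 0.045],
    [0, 0, 0, 0, 0, 0, 0.045]
  ]
}}

```text
clock: 6.28
ee_pos: [0.4259, 0.1602, 0.0317]
orientation: [3.141, -0.0, 0.003]
contact_force: [-4.4, -2.8, 15.6]
width: 0.0526
```

Contact. I'll release and lift.

Request:
{"api": "send_rows", "payload": {
  "plan": [
    [0, 0, 0, 0, 0, 0, 0.07],
    [0, 0, 0, 0, 0, 0, 0.085],
    [0, 0, 0, 0, 0, 0, 0.085],
    [0, 0, 0, 0, 0, 0, 0.085],
    [0, 0, 0, 0, 0, 0, 0.085],
    [0, 0, 0, 0, 0, 0, 0.085],
    [0, 0, -0.01, 0, 0, 0, 0.085],
    [0, 0, -0.02, 0, 0, 0, 0.085],
    [0, 0, -0.03, 0, 0, 0, 0.085],
    [0, 0, -0.03, 0, 0, 0, 0.085],
    [0, 0, -0.02, 0, 0, 0, 0.085],
    [0.002, 0.03, 0, 0, 0, 0, 0.085],
    [0.003, 0.034, 0, 0, 0, 0, 0.085],
    [0.003, 0.034, 0, 0, 0, 0, 0.085],
    [0.003, 0.034, 0, 0, 0, 0, 0.085],
    [0.002, 0.034, 0, 0, 0, 0, 0.085],
    [0, 0.007, 0, 0, 0, 0, 0.085],
    [0, 0, 0, 0, 0, 0, 0.085],
    [0, 0, 0, 0, 0, 0, 0.085]
  ]
}}

```text
clock: 7.87
ee_pos: [0.4383, -0.0125, 0.1408]
orientation: [-3.141, 0.001, -0.001]
contact_force: [0.7, 1.6, -0.5]
width: 0.0849
```

```bash
cat > look.py <<'E'
import sys
from h import *
from bench import env
n=sys.argv[1]; m=eval(sys.argv[2])
print(env.get_obs()['ee_pos'].round(4))
for c in("side","top"):
    f=env.grab_frame(c)
    z=HS[n][2]+.012; lo,hi,_=HS[n]; HS[n]=(lo,hi,z)
    try:
        p,a=hub(f,n,m,.012 if n=='white' else .025); print(c,p.round(1),a,ray(f,p,z)[0].round(4))
    except Exception as e: print(c,e)
    HS[n]=(lo,hi,z-.012)
    cv2.imwrite(f'pics/{n}_{c}.png',f['color'])
E
python3 look.py orange "(.4245,.1594)"
```

```text
[ 0.4383 -0.0125  0.1408]
side [201.1 166.2] 28 [0.4174 0.1618 0.038 ]
top float division by zero
```

View pics/orange_side.png

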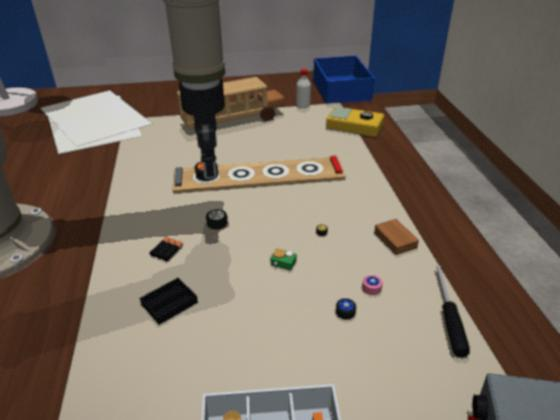

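The orange wheel is on the mark but partly hidden behind the finger at (205,172), so I'll check it later. The arm is now over the white wheel.

Request:
{"api": "send_rows", "payload": {
  "plan": [
    [0.0005, 0, 0.025, 0, 0, 0, 0.085],
    [0, 0, 0.025, 0, 0, 0, 0.085],
    [0, 0, 0.025, 0, 0, 0, 0.085],
    [0, 0, 0.02, 0, 0, 0, 0.085],
    [0, 0, 0.015, 0, 0, 0, 0.085],
    [0, 0, 0.007, 0, 0, 0, 0.085],
    [0, 0, 0.003, 0, 0, 0, 0.085],
    [0, 0, 0, 0, 0, 0, 0.085],
    [0, 0, 0, 0, 0, 0, 0.035],
    [0, 0, 0, 0, 0, 0, 0.035],
    [0, 0, 0, 0, 0, 0, 0.035],
    [0, 0, 0, 0, 0, 0, 0.035],
    [0, 0, 0, 0, 0, 0, 0.035],
    [0, 0, 0, 0, 0, 0, 0.035],
    [0, 0, 0, 0, 0, 0, 0.035],
    [0, 0, 0, 0, 0, 0, 0.035]
  ]
}}

```text
clock: 9.3
ee_pos: [0.4394, -0.0131, 0.0214]
orientation: [3.141, -0.001, 0.003]
contact_force: [-2.5, 0.3, 8.2]
width: 0.0423
```

Request:
{"api": "send_rows", "payload": {
  "plan": [
    [0, 0, -0.01, 0, 0, 0, 0.035],
    [0, 0, -0.02, 0, 0, 0, 0.035],
    [0, 0, -0.03, 0, 0, 0, 0.035],
    [0, 0, -0.03, 0, 0, 0, 0.035],
    [0, 0, -0.01, 0, 0, 0, 0.035],
    [0.011, -0.0285, 0, 0, 0, 0, 0.035],
    [0.011, -0.0285, 0, 0, 0, 0, 0.035],
    [0.011, -0.0285, 0, 0, 0, 0, 0.035],
    [0.011, -0.0285, 0, 0, 0, 0, 0.035],
    [0.011, -0.0285, 0, 0, 0, 0, 0.035],
    [0.011, -0.0285, 0, 0, 0, 0, 0.035],
    [0, 0, 0, 0, 0, 0, 0.035],
    [0, 0, 0, 0, 0, 0, 0.035],
    [0, 0, 0, 0, 0, 0, 0.035]
  ]
}}

```text
clock: 10.47
ee_pos: [0.5045, 0.1575, 0.1203]
orientation: [3.141, -0.0, -0.001]
contact_force: [0.1, 0.0, -0.6]
width: 0.0425
```

```bash
python3 look.py orange "(.4245,.1594)"
```

```text
[0.5045 0.1575 0.1203]
side [204.1 165.6] 70 [0.4241 0.1633 0.038 ]
top [178.5 273. ] 254 [0.4254 0.1602 0.038 ]
```

View pics/orange_side.png

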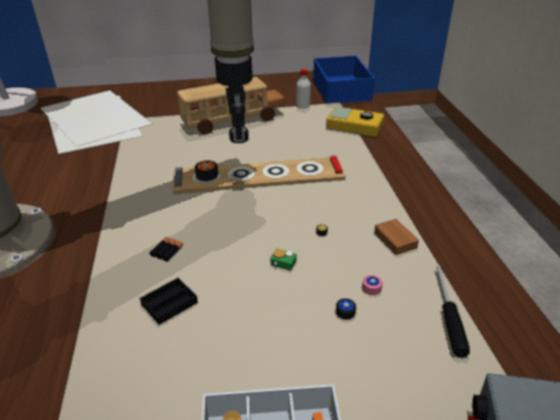

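Orange sits about 2 mm off the mark centre, at side (205,170). White is held at (239,135). Lowering it now.

Request:
{"api": "send_rows", "payload": {
  "plan": [
    [0, 0, 0.025, 0, 0, 0, 0.035],
    [0, 0, 0.025, 0, 0, 0, 0.035],
    [0, 0, 0.015, 0, 0, 0, 0.035],
    [0, 0, 0.01, 0, 0, 0, 0.035],
    [0, 0, 0.007, 0, 0, 0, 0.035],
    [0, 0, 0.003, 0, 0, 0, 0.035],
    [0, 0, 0.0015, 0, 0, 0, 0.035],
    [0, 0, 0, 0, 0, 0, 0.035],
    [0, 0, 0, 0, 0, 0, 0.035],
    [0, 0, 0, 0, 0, 0, 0.035]
  ]
}}

```text
clock: 11.4
ee_pos: [0.5053, 0.1582, 0.0346]
orientation: [-3.141, 0.0, -0.002]
contact_force: [0.3, -0.2, -1.2]
width: 0.0424
```

Next I go 1.5 mm lower, release, lift and travel to blue at (0.635,-0.287), which is dx +0.130, dy -0.445.

Request:
{"api": "send_rows", "payload": {
  "plan": [
    [0, 0, 0.0015, 0, 0, 0, 0.035],
    [0, 0, 0, 0, 0, 0, 0.035],
    [0, 0, 0, 0, 0, 0, 0.035],
    [0, 0, 0, 0, 0, 0, 0.07],
    [0, 0, 0, 0, 0, 0, 0.075],
    [0, 0, 0, 0, 0, 0, 0.075],
    [0, 0, 0, 0, 0, 0, 0.075],
    [0, 0, 0, 0, 0, 0, 0.075],
    [0, 0, 0, 0, 0, 0, 0.075],
    [0, 0, -0.01, 0, 0, 0, 0.075],
    [0, 0, -0.02, 0, 0, 0, 0.075],
    [0, 0, -0.03, 0, 0, 0, 0.075],
    [0, 0, -0.03, 0, 0, 0, 0.075],
    [0, 0, -0.01, 0, 0, 0, 0.075],
    [0, 0, 0, 0, 0, 0, 0.075]
  ]
}}

```text
clock: 12.65
ee_pos: [0.5067, 0.1589, 0.1363]
orientation: [-3.14, -0.0, -0.01]
contact_force: [0.7, 0.4, -0.2]
width: 0.0749
```

Request:
{"api": "send_rows", "payload": {
  "plan": [
    [0.01, 0.0345, 0, 0, 0, 0, 0.07],
    [0.01, 0.0345, 0, 0, 0, 0, 0.07],
    [0.01, 0.0345, 0, 0, 0, 0, 0.07],
    [0.01, 0.0345, 0, 0, 0, 0, 0.07],
    [0.01, 0.0345, 0, 0, 0, 0, 0.07],
    [0.01, 0.0345, 0, 0, 0, 0, 0.07],
    [0.01, 0.0345, 0, 0, 0, 0, 0.07],
    [0.01, 0.0345, 0, 0, 0, 0, 0.07],
    [0.01, 0.0345, 0, 0, 0, 0, 0.07],
    [0.01, 0.0345, 0, 0, 0, 0, 0.07],
    [0.01, 0.0345, 0, 0, 0, 0, 0.07],
    [0.01, 0.0345, 0, 0, 0, 0, 0.07],
    [0.01, 0.031, 0, 0, 0, 0, 0.07],
    [0, 0, 0, 0, 0, 0, 0.07],
    [0, 0, 0, 0, 0, 0, 0.07],
    [0, 0, 0, 0, 0, 0, 0.07]
  ]
}}

```text
clock: 13.98
ee_pos: [0.6343, -0.2863, 0.1309]
orientation: [-3.14, -0.0, 0.003]
contact_force: [0.8, 1.5, 0.3]
width: 0.07
```

```bash
python3 look.py white "(.505,.1576)"
```

```text
[ 0.6343 -0.2863  0.1309]
side [240. 165.] 13 [0.505  0.1589 0.034 ]
top [182.1 232.1] 106 [0.5042 0.1577 0.034 ]
```

View pics/white_side.png

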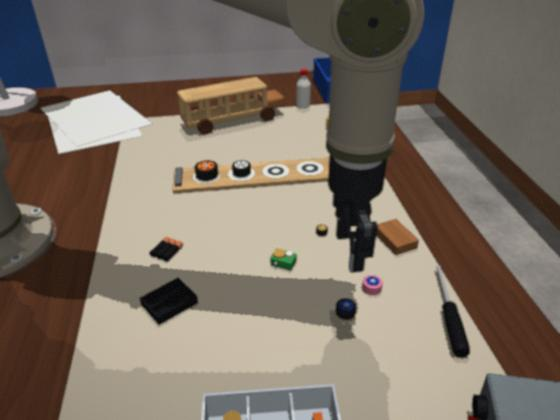

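View pics/white_top.png

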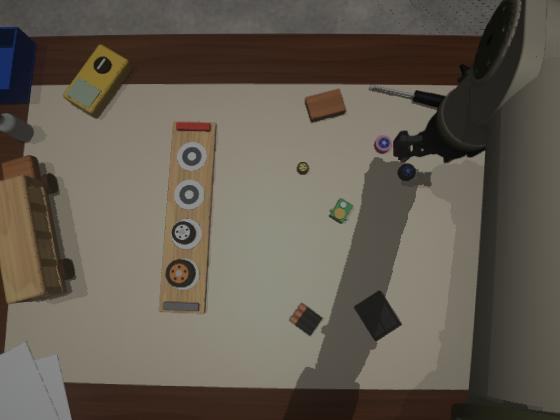

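White is on its mark, about 1 mm off, at side (241,168) and top (184,233). The pink wheel is well clear of the jaws. Descending on blue.

Request:
{"api": "send_rows", "payload": {
  "plan": [
    [0.0005, 0.0005, 0.025, 0, 0, 0, 0.07],
    [0, 0, 0.025, 0, 0, 0, 0.07],
    [0, 0, 0.02, 0, 0, 0, 0.07],
    [0, 0, 0.02, 0, 0, 0, 0.07],
    [0, 0, 0.012, 0, 0, 0, 0.07],
    [0, 0, 0.007, 0, 0, 0, 0.07],
    [0, 0, 0.003, 0, 0, 0, 0.07],
    [0, 0, 0, 0, 0, 0, 0.07],
    [0, 0, 0, 0, 0, 0, 0.025],
    [0, 0, 0, 0, 0, 0, 0.025],
    [0, 0, 0, 0, 0, 0, 0.025],
    [0, 0, 0, 0, 0, 0, 0.025],
    [0, 0, 0, 0, 0, 0, 0.025],
    [0, 0, 0, 0, 0, 0, 0.025],
    [0, 0, 0, 0, 0, 0, 0.025],
    [0, 0, 0, 0, 0, 0, 0.025]
  ]
}}

```text
clock: 15.42
ee_pos: [0.6361, -0.2879, 0.0219]
orientation: [3.141, -0.0, 0.003]
contact_force: [0.1, 0.8, 5.6]
width: 0.0318
```

Request:
{"api": "send_rows", "payload": {
  "plan": [
    [0, 0, -0.01, 0, 0, 0, 0.025],
    [0, 0, -0.02, 0, 0, 0, 0.025],
    [0, 0, -0.03, 0, 0, 0, 0.025],
    [0, 0, -0.03, 0, 0, 0, 0.025],
    [0, 0, -0.01, 0, 0, 0, 0.025],
    [0, 0, 0, 0, 0, 0, 0.025]
  ]
}}

```text
clock: 15.92
ee_pos: [0.6373, -0.2883, 0.1253]
orientation: [3.139, -0.0, 0.011]
contact_force: [0.1, -0.0, -0.3]
width: 0.0321
```

Request:
{"api": "send_rows", "payload": {
  "plan": [
    [-0.004, -0.034, 0, 0, 0, 0, 0.025],
    [-0.004, -0.034, 0, 0, 0, 0, 0.025],
    [-0.004, -0.034, 0, 0, 0, 0, 0.025],
    [-0.004, -0.034, 0, 0, 0, 0, 0.025],
    [-0.004, -0.034, 0, 0, 0, 0, 0.025],
    [-0.004, -0.034, 0, 0, 0, 0, 0.025],
    [-0.004, -0.034, 0, 0, 0, 0, 0.025],
    [-0.004, -0.034, 0, 0, 0, 0, 0.025],
    [-0.004, -0.034, 0, 0, 0, 0, 0.025],
    [-0.004, -0.034, 0, 0, 0, 0, 0.025],
    [-0.004, -0.034, 0, 0, 0, 0, 0.025],
    [-0.004, -0.034, 0, 0, 0, 0, 0.025],
    [-0.0035, -0.035, 0, 0, 0, 0, 0.025],
    [0, 0, 0, 0, 0, 0, 0.025],
    [0, 0, 0, 0, 0, 0, 0.025],
    [0, 0, 0, 0, 0, 0, 0.025]
  ]
}}

```text
clock: 17.25
ee_pos: [0.5832, 0.155, 0.1193]
orientation: [3.141, 0.001, -0.002]
contact_force: [0.0, -0.7, -1.2]
width: 0.0316
```

```bash
python3 look.py white "(.505,.1576)"
```

```text
[0.5832 0.155  0.1193]
side attempt to get argmax of an empty sequence
top attempt to get argmax of an empty sequence
```

View pics/white_side.png

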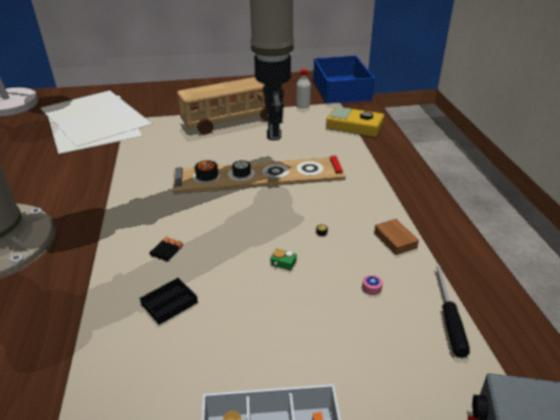

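Blue is held at (274,133). White is only in shadow, which is why its mask came up empty. Lowering blue.

Request:
{"api": "send_rows", "payload": {
  "plan": [
    [0.0005, 0, 0.025, 0, 0, 0, 0.025],
    [0, 0, 0.025, 0, 0, 0, 0.025],
    [0, 0, 0.015, 0, 0, 0, 0.025],
    [0, 0, 0.01, 0, 0, 0, 0.025],
    [0, 0, 0.007, 0, 0, 0, 0.025],
    [0, 0, 0.003, 0, 0, 0, 0.025],
    [0, 0, 0.001, 0, 0, 0, 0.025],
    [0, 0, 0, 0, 0, 0, 0.025],
    [0, 0, 0, 0, 0, 0, 0.025],
    [0, 0, 0, 0, 0, 0, 0.025]
  ]
}}

```text
clock: 18.18
ee_pos: [0.5849, 0.1557, 0.0353]
orientation: [-3.141, 0.0, -0.002]
contact_force: [0.3, -0.6, -0.4]
width: 0.0316
```

Request:
{"api": "send_rows", "payload": {
  "plan": [
    [0, 0, 0.0015, 0, 0, 0, 0.025],
    [0, 0, 0, 0, 0, 0, 0.025],
    [0, 0, 0, 0, 0, 0, 0.025],
    [0, 0, 0, 0, 0, 0, 0.06],
    [0, 0, 0, 0, 0, 0, 0.065],
    [0, 0, 0, 0, 0, 0, 0.065],
    [0, 0, 0, 0, 0, 0, 0.065],
    [0, 0, 0, 0, 0, 0, 0.065],
    [0, 0, 0, 0, 0, 0, 0.065],
    [0, 0, -0.01, 0, 0, 0, 0.065],
    [0, 0, -0.02, 0, 0, 0, 0.065],
    [0, 0, -0.03, 0, 0, 0, 0.065],
    [0, 0, -0.03, 0, 0, 0, 0.065],
    [0, 0, -0.01, 0, 0, 0, 0.065],
    [0, 0, 0, 0, 0, 0, 0.065]
  ]
}}

```text
clock: 19.43
ee_pos: [0.5863, 0.1563, 0.1374]
orientation: [-3.14, 0.0, -0.011]
contact_force: [1.3, 0.2, -1.1]
width: 0.0649
```

Request:
{"api": "send_rows", "payload": {
  "plan": [
    [0.008, 0.033, 0, 0, 0, 0, 0.06],
    [0.008, 0.033, 0, 0, 0, 0, 0.06],
    [0.008, 0.033, 0, 0, 0, 0, 0.06],
    [0.008, 0.033, 0, 0, 0, 0, 0.06],
    [0.008, 0.033, 0, 0, 0, 0, 0.06],
    [0.009, 0.033, 0, 0, 0, 0, 0.06],
    [0.009, 0.033, 0, 0, 0, 0, 0.06],
    [0, 0, 0, 0, 0, 0, 0.06],
    [0, 0, 0, 0, 0, 0, 0.06],
    [0, 0, 0, 0, 0, 0, 0.06]
  ]
}}

```text
clock: 20.27
ee_pos: [0.6417, -0.0751, 0.132]
orientation: [-3.141, 0.0, 0.002]
contact_force: [-0.5, 0.7, 0.6]
width: 0.0601
```

```bash
python3 look.py blue "(.5846,.1557)"
```

```text
[ 0.6417 -0.0751  0.132 ]
side [274.9 164. ] 46 [0.585  0.1566 0.03  ]
top [185.4 192.8] 96 [0.5829 0.1558 0.03  ]
```

View pics/blue_side.png

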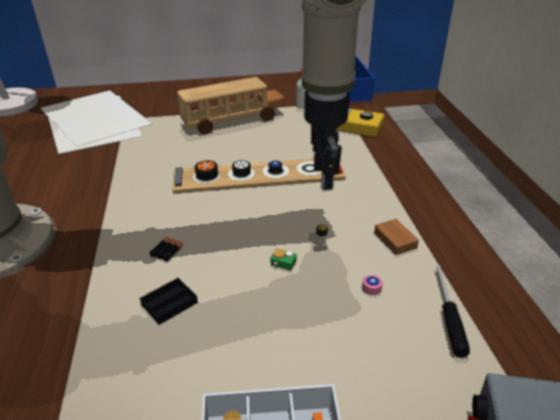

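Blue is placed, at side (275,166). Descending on yellow.

Request:
{"api": "send_rows", "payload": {
  "plan": [
    [0.0005, 0, 0.025, 0, 0, 0, 0.06],
    [0, 0, 0.025, 0, 0, 0, 0.06],
    [0, 0, 0.02, 0, 0, 0, 0.06],
    [0, 0, 0.02, 0, 0, 0, 0.06],
    [0, 0, 0.012, 0, 0, 0, 0.06],
    [0, 0, 0.008, 0, 0, 0, 0.06],
    [0, 0, 0.004, 0, 0, 0, 0.06],
    [0, 0, 0.002, 0, 0, 0, 0.06],
    [0, 0, 0, 0, 0, 0, 0.06],
    [0, 0, 0, 0, 0, 0, 0.06]
  ]
}}

```text
clock: 21.2
ee_pos: [0.6435, -0.0755, 0.0179]
orientation: [3.141, -0.0, 0.003]
contact_force: [0.0, 0.6, -0.1]
width: 0.0599
```

Request:
{"api": "send_rows", "payload": {
  "plan": [
    [0, 0, 0, 0, 0, 0, 0.03],
    [0, 0, 0, 0, 0, 0, 0.015],
    [0, 0, 0, 0, 0, 0, 0.015],
    [0, 0, 0, 0, 0, 0, 0.015],
    [0, 0, 0, 0, 0, 0, 0.015],
    [0, 0, 0, 0, 0, 0, 0.015],
    [0, 0, 0, 0, 0, 0, 0.015],
    [0, 0, 0, 0, 0, 0, 0.015]
  ]
}}

```text
clock: 21.87
ee_pos: [0.6432, -0.0756, 0.0176]
orientation: [3.141, -0.0, 0.002]
contact_force: [-1.1, -0.4, 6.2]
width: 0.0218
```

Request:
{"api": "send_rows", "payload": {
  "plan": [
    [0, 0, -0.01, 0, 0, 0, 0.015],
    [0, 0, -0.02, 0, 0, 0, 0.015],
    [0, 0, -0.03, 0, 0, 0, 0.015],
    [0, 0, -0.03, 0, 0, 0, 0.015],
    [0, 0, -0.01, 0, 0, 0, 0.015],
    [0.003, -0.0326, 0, 0, 0, 0, 0.015],
    [0.003, -0.0326, 0, 0, 0, 0, 0.015],
    [0.003, -0.0326, 0, 0, 0, 0, 0.015],
    [0.003, -0.0326, 0, 0, 0, 0, 0.015],
    [0.003, -0.0326, 0, 0, 0, 0, 0.015],
    [0.003, -0.0326, 0, 0, 0, 0, 0.015],
    [0.003, -0.0326, 0, 0, 0, 0, 0.015],
    [0, 0, 0, 0, 0, 0, 0.015],
    [0, 0, 0, 0, 0, 0, 0.015],
    [0, 0, 0, 0, 0, 0, 0.015]
  ]
}}

```text
clock: 23.12
ee_pos: [0.6636, 0.1523, 0.1167]
orientation: [3.141, 0.0, -0.001]
contact_force: [0.0, 0.1, -0.1]
width: 0.0218
```

```bash
python3 look.py blue "(.5846,.1557)"
```

```text
[0.6636 0.1523 0.1167]
side [274.8 163.5] 35 [0.5851 0.1586 0.03  ]
top attempt to get argmax of an empty sequence
```

View pics/blue_side.png

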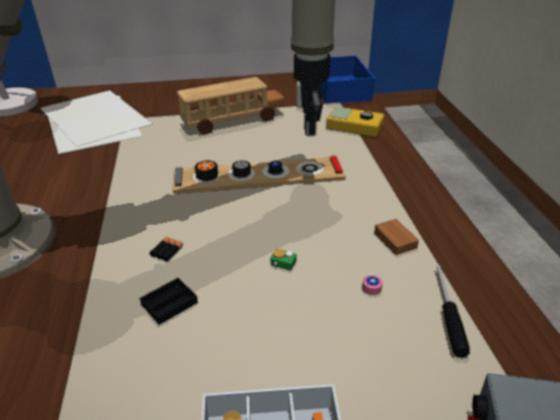

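Yellow is held at (310,130). Lowering it.

Request:
{"api": "send_rows", "payload": {
  "plan": [
    [0.0005, 0, 0.025, 0, 0, 0, 0.015],
    [0, 0, 0.025, 0, 0, 0, 0.015],
    [0, 0, 0.015, 0, 0, 0, 0.015],
    [0, 0, 0.011, 0, 0, 0, 0.015],
    [0, 0, 0.007, 0, 0, 0, 0.015],
    [0, 0, 0.003, 0, 0, 0, 0.015],
    [0, 0, 0.002, 0, 0, 0, 0.015],
    [0, 0, 0, 0, 0, 0, 0.015],
    [0, 0, 0, 0, 0, 0, 0.015],
    [0, 0, 0, 0, 0, 0, 0.015]
  ]
}}

```text
clock: 24.05
ee_pos: [0.6649, 0.1529, 0.0299]
orientation: [-3.141, 0.0, -0.003]
contact_force: [0.5, -0.2, 0.8]
width: 0.0219
```

Now release, lift and move clear (toward -y, then a look).

Request:
{"api": "send_rows", "payload": {
  "plan": [
    [0, 0, 0.0005, 0, 0, 0, 0.015],
    [0, 0, 0, 0, 0, 0, 0.015],
    [0, 0, 0, 0, 0, 0, 0.05],
    [0, 0, 0, 0, 0, 0, 0.055],
    [0, 0, 0, 0, 0, 0, 0.055],
    [0, 0, 0, 0, 0, 0, 0.055],
    [0, 0, 0, 0, 0, 0, 0.055],
    [0, 0, 0, 0, 0, 0, 0.055],
    [0, 0, -0.01, 0, 0, 0, 0.055],
    [0, 0, -0.02, 0, 0, 0, 0.055],
    [0, 0, -0.03, 0, 0, 0, 0.055],
    [0, 0, -0.03, 0, 0, 0, 0.055],
    [0, 0, -0.03, 0, 0, 0, 0.055],
    [0, 0, -0.03, 0, 0, 0, 0.055]
  ]
}}

```text
clock: 25.22
ee_pos: [0.6641, 0.1527, 0.1808]
orientation: [-3.141, -0.0, -0.001]
contact_force: [-0.2, 0.0, -0.1]
width: 0.0549
```

Request:
{"api": "send_rows", "payload": {
  "plan": [
    [-0.01, 0.035, 0, 0, 0, 0, 0.06],
    [-0.01, 0.035, 0, 0, 0, 0, 0.06],
    [-0.01, 0.035, 0, 0, 0, 0, 0.06],
    [-0.01, 0.035, 0, 0, 0, 0, 0.06],
    [-0.01, 0.035, 0, 0, 0, 0, 0.06],
    [-0.01, 0.035, 0, 0, 0, 0, 0.06],
    [-0.01, 0.035, 0, 0, 0, 0, 0.06],
    [-0.01, 0.035, 0, 0, 0, 0, 0.06],
    [-0.01, 0.035, 0, 0, 0, 0, 0.06],
    [-0.01, 0.035, 0, 0, 0, 0, 0.06],
    [-0.01, 0.035, 0, 0, 0, 0, 0.06],
    [-0.01, 0.035, 0, 0, 0, 0, 0.06],
    [-0.01, 0.035, 0, 0, 0, 0, 0.06],
    [-0.01, 0.035, 0, 0, 0, 0, 0.06],
    [0, 0, 0, 0, 0, 0, 0.06],
    [0, 0, 0, 0, 0, 0, 0.06],
    [0, 0, 0, 0, 0, 0, 0.06]
  ]
}}

```text
clock: 26.63
ee_pos: [0.5245, -0.3368, 0.1789]
orientation: [-3.141, 0.0, -0.001]
contact_force: [0.5, -0.4, 0.5]
width: 0.0598
```

```bash
for a in "orange (.4245,.1594)" "white (.505,.1576)" "blue (.5846,.1557)" "yellow (.665,.153)"; do echo $a; python3 look.py $a; done
python3 - <<'E'
import cv2,numpy as np
a=cv2.imread('pics/yellow_top.png');b=cv2.imread('pics/yellow_side.png')
cv2.imwrite('pics/fin.png',np.vstack([cv2.resize(cv2.rotate(a[110:320,140:240],cv2.ROTATE_90_CLOCKWISE),None,fx=2.5,fy=2.5,interpolation=2),cv2.resize(b[120:270,150:360],(525,330),interpolation=2)]))
E
```

```text
orange (.4245,.1594)
[ 0.5245 -0.3368  0.1789]
side [204.  165.8] 80 [0.4239 0.1623 0.038 ]
top [178.5 273. ] 257 [0.4254 0.1602 0.038 ]
white (.505,.1576)
[ 0.5252 -0.3355  0.1788]
side [240. 165.] 13 [0.505  0.1589 0.034 ]
top [182.1 232.1] 106 [0.5042 0.1577 0.034 ]
blue (.5846,.1557)
[ 0.5251 -0.3356  0.1786]
side attempt to get argmax of an empty sequence
top [185.4 192.8] 96 [0.5829 0.1558 0.03  ]
yellow (.665,.153)
[ 0.5248 -0.3362  0.1785]
side [311.7 162.3] 3 [0.671 0.156 0.026]
top [189.2 154.1] 58 [0.6635 0.1529 0.026 ]
```

View pics/fin.png

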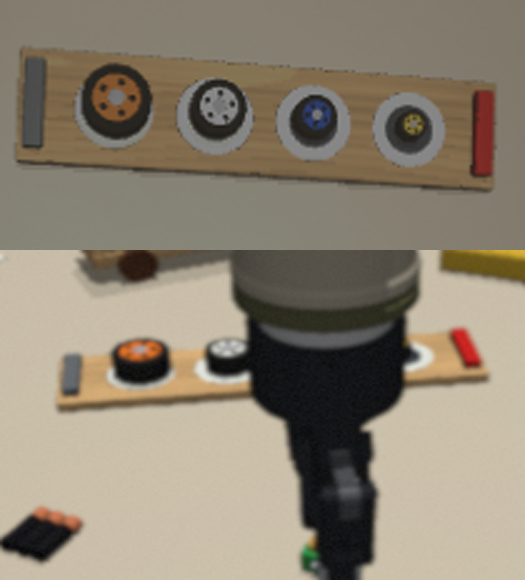

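The top strip shows orange, white, blue, yellow from grey to red, each flat and hub up on its disc. The arm blocks the side view of blue and yellow. A quick gearbox check and then hand-in.

```bash
python3 - <<'E'
from bench import env
from h import *
import pickle
for n in('top','side'):
    for f in(pickle.load(open(n+'0.pkl','rb')),env.grab_frame(n)):
        m=cv2.inRange(cv2.cvtColor(f['color'],cv2.COLOR_BGR2HSV),(45,90,40),(85,255,255))
        m[:180]=0;M=cv2.moments(m,True);print(n,M['m00'],M['m10']/max(M['m00'],1),M['m01']/max(M['m00'],1))
E
```

```text
top 138.0 341.8550724637681 208.96376811594203
top 134.0 341.92537313432837 208.76119402985074
side 223.0 284.0403587443946 261.33632286995515
side 40.0 273.55 258.775
```

The gearbox hasn't moved in the top view (the side view is blocked by the arm). Handing in.

```bash
python3 -c "
from bench import env
print(env.finish_job())"
```

```text
the job is handed in; nothing more can be done
None
```

I placed all four wheels on the marks and handed the job in at about 27 s of the 96 s allowed. From the red end they run yellow, blue, white, orange, and all are released, flat and hub side up.

- **Position:** in the last top view, each hub was within about 2 mm of its mark's centre. The side view agreed for orange and white, to about 3–4 mm including the roughly 3 mm offset between the two cameras.
- **Checks that failed or disagreed:** in the final side view the arm hid blue, and the yellow reading rested on only 3 pixels, so I did not use it. An earlier side view had shown blue correct to about 2 mm; yellow's position rests on the top view alone.
- **Gearbox:** it moved less than 1 pixel in the top view. The side view of it was mostly blocked by the arm at the end.
- **Pink look-alike:** I did not touch it.

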